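# Uncouple the drawbar from the tow ball and hold it up

### The job

The trailer drawbar on the bench rig has to come off its tow ball so that the ball can be greased. Lift the steel keeper link up off the coupler's two upright pins and lay it in the parts tray without dropping it; then draw the spring latch fully out sideways by its upright handle, and with it lift the coupler off the ball. Finish while still holding the drawbar raised and still, the coupler's mouth at least 5 cm above the top of the ball, with the link left in the tray and the tin, spanner and hammer undisturbed.

Things in the scene. Friction and masses are not known exactly. Their poses are not given: they have to be found in the camera images.
- link: Keeper link: flat oblong ring of 8 mm steel rod, outside 86 x 38 mm, opening 70 x 22 mm, 80 g. Hangs level over the coupler's two upright pins (fixed peg, latch handle, 54 mm apart), on washers at height 150 mm; there it stops the latch at about 4 mm. Origin: centre of underside; y lengthwise, x across. Pinch it across its width midway between the pins, fingers straddling it from above.
- ball_top (a point): Top of the 50 mm steel tow ball, 137 mm above the bench, inside the coupler at the start. Its mount stands on a plywood board (470 x 140 x 18 mm) fixed to the bench. x axis: level, along board and drawbar, from the ball to the drawbar's pivot (a level hinge pin at right angles to it, between two steel cheek plates, 320 mm from the ball axis, 122 mm above the bench); y: level to its left.
- drawbar: Grey 40 mm square tube with the coupler, a round aluminium cap 64 mm across, at its free end. Origin: centre of the cap's open underside (mouth): height 100 mm when coupled, top of cap 144 mm. x points to the pivot. On it, on the ball axis, the fixed peg: 12 mm thick, its 36 mm washer at 150 mm, top 182 mm. Swings up freely (stop at 0.7 rad), falls if let go; 5 to 8 N at the latch handle lifts it.
- latch_handle (a point): Where to grip the latch's upright handle: a 12 mm round steel stem, at 172 mm height, 54 mm from the ball axis and fixed peg, on ball_top's -y side. Below it a washer 36 mm across with upper face at 150 mm; above it a round head 16 mm across, top at 196 mm. Moves with latch and drawbar (an arc about the pivot, leaning with it).
- latch (a joint): How far the latch is drawn out (m): straight and level away from the ball axis, along ball_top's -y. 0 closed (its bolt is under the ball, the coupler cannot rise), clear of the ball from about 0.010, 0.014 fully out at its stop. A spring pulls it shut: 6 N at 0, 10 N fully out; keep it drawn until the coupler has risen some 40 mm.
- tray: Open parts tray of grey plastic, 150 (x) x 190 (y) x 28 mm high, walls and floor 4 mm, fixed to the bench. Origin: centre of its underside on the bench. It may lie in either of two places to the robot's right, the tin in the other.
- tin: Closed grease tin, 72 mm across, 50 mm high, stands on the bench. Origin: centre of its underside. Leave alone.
- spanner: Open-ended spanner 180 mm long, flat on the bench to the left. Leave alone.
- hammer: Hammer 280 mm long, flat on the bench far to the right. Leave alone.

How it is judged:
By the outcome, as a careful person would: the job done as asked, in the order asked, and still so for the second after the job is handed in, while the arm keeps its last pose, push and grip.
It also fails if it takes over 64 s, if anything falls off the work surface, if the arm or the gripper's body presses on something with over 40 N, if the wrist force passes 120 N, or if a joint passes its speed limit or range.

### The arm

A 6-joint arm with a two-finger parallel gripper is mounted at the origin on the work surface. World frame = base frame: x ahead of the robot, y to its left, z up, the work surface at z = 0. Lengths are in m, angles in rad, forces in N, time in s.
With the tool pointing down it reaches from about 0.375 to 0.975 m from the base axis. Payload 3.8 kg.
Tool frame: the origin (TCP) lies midway between the tips of the shut fingers; the grasp point (between the pads) lies 19 mm behind it; z points along the fingers, y is the line along which they close (so a half turn about z gives the same grasp; the last joint's range is limited). The gripper opens to 85 mm and grips with 20 to 120 N. Pads are 22 mm wide; open, the fingers measure 114 mm over their backs; the gripper's body (76 mm by 85 mm) begins 54 mm behind the grasp point. The pads swing forward as they close: fully open they stand 13 mm farther back than shut.
Start: joints at [1.196, 0.264, 1.604, -0, 1.274, -0.037], TCP at [0.224, 0.637, 0.231] pointing down, gripper open.
Joint ranges: [-2.63, 2.63], [-0.94, 2.18], [0.31, 2.57], [-1.31, 4.45], [0, 2.66], [-2.55, 2.55]. Speed limits (rad/s): [2.57, 2.57, 3.14, 3.14, 3.14, 3.14].

### API

Orientations are given as a rotation vector (axis times angle).
In Python, from workcell import bot, cams gives the robot as it stands.
- The arm moves only by the tool play_rows, never from a script. Its argument "rows" is a list of rows, each a list of 2 entries, a list of its own where there are three numbers: the shift along the tool's x, y, z scaled (see below), then the turn, a rotation vector about the tool's x, y, z scaled (see below). A call has 1 to 20 rows; each row is the pose to reach, as a shift and turn from the pose commanded when the call began, along the tool's axes at that moment; what a row does not reach only later rows make up. The controller multiplies each number of a shift by 250 mm and each number of a turn by 45 degrees. A row lasts 1/12 s, in which the tool goes at most 41.7 mm and 7.16 degrees, less where a joint would pass 70% of its speed; a pose out of reach is approached as far as the arm can. A call with a number of a shift or a turn outside -1 to 1 is refused whole. A call with a gripper value outside its range is refused whole. "claw" is the opening, from -1 (shut) to 1 (fully open), set as the call begins (left out, the last holds). The fingers move at their own pace and stop on an object; "newtons" is the grip in N (left out, the last holds). Time passes only in rows, so rows that repeat a pose let the fingers close. It gives the time, the measured TCP pose, the force, the opening and the grip force at its end, in the units of the state.
- bot.read_state(): the state, without advancing time (a new reading comes with each control period).
- cams.read_camera(name): name is "scene" or "top"; returns a dict with "image" (480x640x3 uint8, red, green, blue), "K" (3x3 intrinsics, pixels), "T" (4x4, takes a point from camera to world coordinates). Camera axes: x right, y down, z forward; pixel columns grow to the right and rows downward; lengths in m; the calibration is good to about 2 mm. A picture is of the moment at which its call begins. There is no depth.
- bot.finish_job(): hands the job in; it is judged then, once.
The state is a dict: "time": time; "q": joint angles; "joint_vel": joint speeds; "joint_torque": joint torques, N m; "tool_pos": TCP position; "tcp_rot": TCP orientation; "wrist_force": force on the tool from outside, world axes, zero at the start; "torque": the same for the moment, N m; "width": opening from 0.0 (shut) to 1.0 (fully open); "grip_force": force on a finger pad.
Only numpy, scipy, OpenCV 4.12 (cv2) and the standard library are available. Lean on these libraries where they do the work, as an engineer would, in place of code of your own. Each camera call takes 0.05 s, during which the arm holds its last target. There are 200 camera calls.

## Working session

There is one attempt and no reset: what is moved stays moved. The work goes in short steps, Python scripts to look and compute and a tool call to move; the robot and the scene stay as the last step left them, time stands still between calls to the robot, and variables do not carry over. Pictures are saved under pics/ and viewed, at most 10 in all, crops included, and the job is handed in when it is done.

Besides the shell and the picture viewer there is one more tool, called after "Request:" by a JSON object that holds its "name" and its "arguments", one argument or row to a line. play_rows: Moves the arm, as the interface text tells. Its arguments: {"type":"object","properties":{"rows":{"type":"array","items":{"type":"array"}},"claw":{"type":"number"},"newtons":{"type":"number"}},"required":["rows"]}

```bash
mkdir -p pics; ls
cat > h.py <<'E'
import numpy as np, cv2
from workcell import bot, cams
def ray(c,uv):
    d=np.linalg.inv(c["K"])@np.array([uv[0],uv[1],1.]); T=c["T"]
    return T[:3,3], T[:3,:3]@d
def onz(c,uv,z):
    o,d=ray(c,uv); return o+d*(z-o[2])/d[2]
def tri(c1,u1,c2,u2):
    o,d=ray(c1,u1);p,e=ray(c2,u2)
    s=np.linalg.lstsq(np.c_[d,-e],p-o,rcond=None)[0]
    a,b=o+d*s[0],p+e*s[1]; return (a+b)/2,np.linalg.norm(a-b)
def proj(c,P):
    q=c["K"]@(np.linalg.inv(c["T"])@np.r_[P,1])[:3]; return q[:2]/q[2]
E
python3 - <<'E'
from h import *
print(bot.read_state())
for n in("scene","top"):
    c=cams.read_camera(n); cv2.imwrite(f"pics/{n}0.png",c["image"][:,:,::-1]); print(n,c["K"],c["T"])
E
```

```text
pics
{'time': 0.0, 'q': array([ 1.19610814e+00,  2.64785131e-01,  1.60539736e+00, -2.39920596e-05,
        1.27367796e+00, -3.69051779e-02]), 'joint_vel': array([-0.0016181 , -0.00092369,  0.00153244, -0.00013736,  0.00192818,
       -0.0006251 ]), 'joint_torque': array([-4.17261137e-03, -5.15127218e+01, -3.67300200e+01, -4.85661876e-04,
        1.32826509e-02,  3.29049624e-05]), 'tool_pos': array([0.22343535, 0.6361668 , 0.22992786]), 'tcp_rot': array([-0.5279841 , -3.09645838,  0.00349394]), 'wrist_force': array([ 0.13019678, -0.15090899,  0.13481839]), 'torque': array([0.0402173 , 0.00443937, 0.03623681]), 'grip_force': 0.0, 'width': 1.0010481891124356}
scene [[617.49836255   0.         322.1074987 ]
 [  0.         617.49836255 241.85553048]
 [  0.           0.           1.        ]] [[-0.19510693  0.8300803  -0.5223983   1.32363119]
 [ 0.98075932  0.16150342 -0.10967137  0.1139373 ]
 [-0.00666693 -0.53374464 -0.84561942  1.4860284 ]
 [ 0.          0.          0.          1.        ]]
top [[504.79146952   0.         320.04891077]
 [  0.         504.79146952 241.34691793]
 [  0.           0.           1.        ]] [[ 0.00277131 -0.99183775  0.12747626  0.35942241]
 [-0.9999755  -0.00356809 -0.00602247 -0.06257144]
 [ 0.00642816 -0.12745645 -0.99182334  1.15484002]
 [ 0.          0.          0.          1.        ]]
```

View pics/scene0.png

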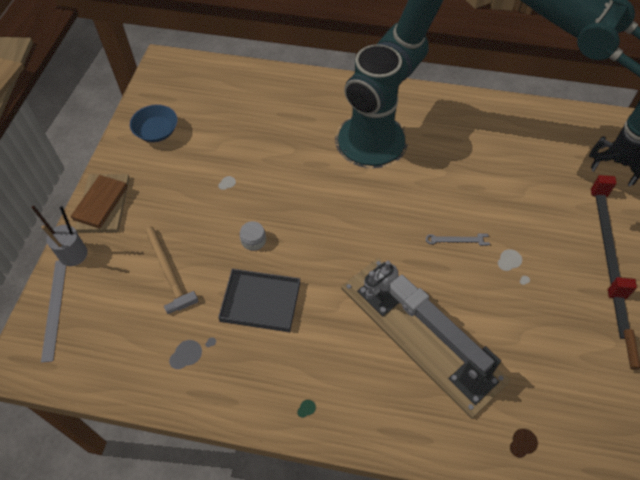

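View pics/top0.png

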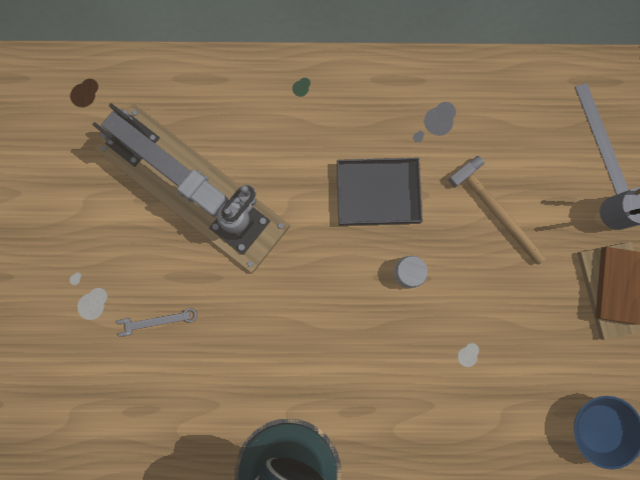

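The scene view shows the rig with its coupler near (382,275) and the tray at (260,300). In the top view the coupler is near (237,210), the tray centre near (379,191), the tin at (411,271) and the hammer to the right of the tray. Next I'll enlarge the coupler in both views.

Run:
```python
import cv2,numpy as np
a=cv2.imread("pics/scene0.png")[245:320,340:440]; b=cv2.imread("pics/top0.png")[170:245,190:290]
f=lambda i:cv2.convertScaleAbs(cv2.resize(i,None,fx=8,fy=8,interpolation=cv2.INTER_CUBIC),alpha=1.5)
cv2.imwrite("pics/cs.png",f(a)); cv2.imwrite("pics/ct.png",f(b))
```

```text
(no output)
```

View pics/cs.png

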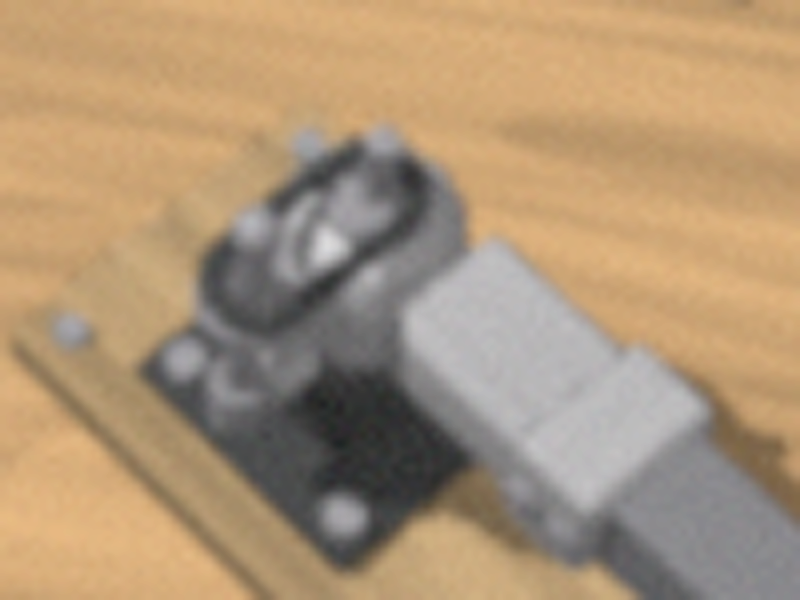

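View pics/ct.png

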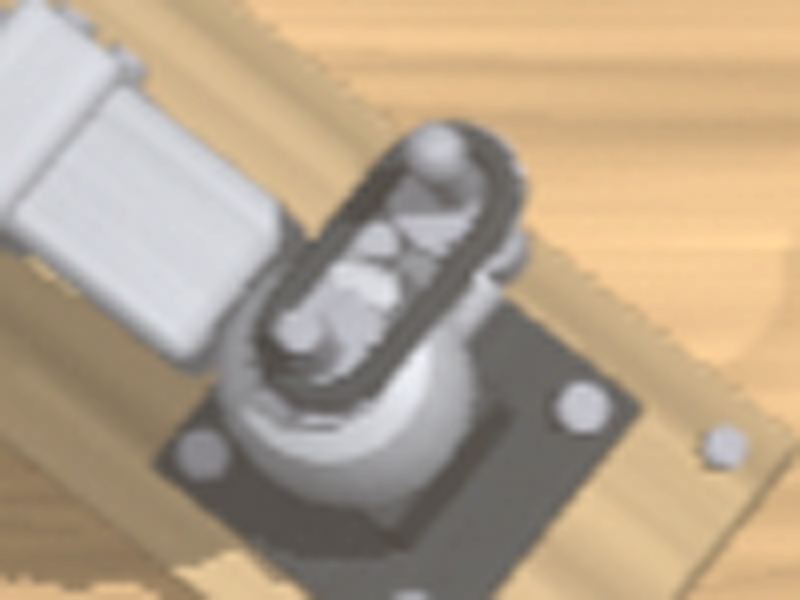

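The crops show the dark link ring. In the scene view the peg head is near crop (382,140) and the handle head near (252,222). In the top view they are near (297,332) and (438,150). I'll triangulate both, along with the ring and the pivot end of the tube.

```bash
cat > m.py <<'E'
from h import *
s=cams.read_camera("scene"); t=cams.read_camera("top")
px=lambda x,y,ox,oy:((x+.5)/8-.5+ox,(y+.5)/8-.5+oy)
S=lambda x,y:px(x,y,340,245)
Tp=lambda x,y:px(x,y,190,170)
for n,a,b in(("peg",(382,138),(297,330)),("handle",(252,220),(438,150))):
    print(n,tri(s,S(*a),t,Tp(*b)))
print("peg182",onz(t,Tp(297,330),.182),onz(s,S(382,138),.182)); print("hnd196",onz(t,Tp(438,150),.196),onz(s,S(252,220),.196))
# ring: outer outlines from dark mask
def ring(c,x0,y0,x1,y1,th):
    g=cv2.cvtColor(c["image"],cv2.COLOR_RGB2GRAY)[y0:y1,x0:x1]
    g=cv2.resize(g,None,fx=8,fy=8,interpolation=cv2.INTER_CUBIC)
    m=(g<th).astype(np.uint8)
    cs,_=cv2.findContours(m,cv2.RETR_EXTERNAL,cv2.CHAIN_APPROX_NONE)
    for k in sorted(cs,key=cv2.contourArea)[-3:]:
        r=cv2.minAreaRect(k); print(cv2.contourArea(k),r)
    return g
for th in(60,75,90): ring(t,190,170,290,245,th)
for th in(50,65,): ring(s,340,245,440,320,th)
# tray corners & tin from top : dark region
g=cv2.cvtColor(t["image"],cv2.COLOR_RGB2GRAY)
m=(g<85).astype(np.uint8); m[:,:320]=0; m[:, 440:]=0; m[235:]=0;m[:130]=0
k=max(cv2.findContours(m,0,1)[0],key=cv2.contourArea); r=cv2.minAreaRect(k); print("tray",r)
print([onz(t,p,.028).round(3) for p in cv2.boxPoints(r)])
g=cv2.cvtColor(s["image"],cv2.COLOR_RGB2GRAY)
m=(g<85).astype(np.uint8); m[:,:205]=0; m[:,315:]=0; m[345:]=0;m[:258]=0
k=max(cv2.findContours(m,0,1)[0],key=cv2.contourArea); r2=cv2.minAreaRect(k); print("trayS",r2)
print([onz(s,p,.028).round(3) for p in cv2.boxPoints(r2)])
print("tin",onz(t,(411,271),.05))
E
python3 m.py
```

```text
peg (array([0.5441242 , 0.11341022, 0.18231771]), np.float64(0.0016855872394167476))
handle (array([0.58655247, 0.0787583 , 0.1932966 ]), np.float64(0.0008554044805770588))
peg182 [0.54401683 0.11430202 0.182     ] [0.54419021 0.11259634 0.182     ]
hnd196 [0.58583326 0.0787818  0.196     ] [0.58820675 0.0784177  0.196     ]
893.0 ((274.96929931640625, 349.9434509277344), (56.722312927246094, 31.390926361083984), 75.52970886230469)
1497.0 ((373.2317810058594, 194.4070281982422), (27.358015060424805, 79.11511993408203), 39.09385681152344)
14101.0 ((340.080078125, 492.3209533691406), (137.2476348876953, 355.6494445800781), 83.37150573730469)
370.5 ((443.1966857910156, 192.83604431152344), (33.289588928222656, 16.900869369506836), 50.19443130493164)
18660.0 ((373.2705383300781, 259.3507080078125), (174.86099243164062, 333.23590087890625), 40.17923355102539)
58367.5 ((393.50439453125, 435.607421875), (352.2712097167969, 354.2538146972656), 38.84083557128906)
14233.5 ((69.93531799316406, 554.3417358398438), (258.9559020996094, 111.79345703125), 37.635257720947266)
44077.5 ((367.5802917480
[... 625 characters left out ...]
957)
9708.5 ((325.479736328125, 257.2157287597656), (115.53280639648438, 251.83348083496094), 64.87687683105469)
33496.0 ((319.0, 408.0), (306.88433837890625, 202.23251342773438), 45.0)
tray ((374.7557373046875, 191.7169647216797), (65.81932067871094, 91.17894744873047), 88.49256896972656)
[array([ 0.693, -0.088,  0.028]), array([ 0.699, -0.298,  0.028]), array([ 0.546, -0.298,  0.028]), array([ 0.54 , -0.092,  0.028])]
trayS ((262.812255859375, 300.2908935546875), (82.76541900634766, 55.003013610839844), 8.27589225769043)
[array([ 0.713, -0.292,  0.028]), array([ 0.553, -0.317,  0.028]), array([ 0.546, -0.09 ,  0.028]), array([ 0.705, -0.077,  0.028])]
tin [ 0.4365854 -0.2688984  0.05     ]
```

```bash
cat >> h.py <<'E'
from scipy.spatial.transform import Rotation as Ro
def Rdown(yvec):
    z=np.array([0,0,-1.]);y=np.r_[yvec,0]/np.linalg.norm(yvec);return np.c_[np.cross(y,z),y,z]
def go(P,R=None):
    s=bot.read_state(); R0=Ro.from_rotvec(s["tcp_rot"]).as_matrix()
    R=R0 if R is None else R
    print("shift",(R0.T@(np.array(P)-s["tool_pos"])/.25).round(4),"turn",(Ro.from_matrix(R0.T@R).as_rotvec()/np.radians(45)).round(4))
def show():
    s=bot.read_state(); print({k:np.round(v,4) for k,v in s.items() if k in("time","q","tool_pos","wrist_force","width","grip_force")}); print(Ro.from_rotvec(s["tcp_rot"]).as_matrix().round(4))
E
python3 - <<'E'
from h import *
s=cams.read_camera("scene"); t=cams.read_camera("top")
px=lambda x,y,ox,oy:((x+.5)/8-.5+ox,(y+.5)/8-.5+oy)
print("link",tri(s,px(325.5,257.2,340,245),t,px(371,259.5,190,170)))
c=[onz(t,p,.028).round(3) for p in((337,160),(419,158),(421,223),(338,224))];print("tray",c,np.mean(c,0))
c=[onz(s,p,.028).round(3) for p in((230,270),(300,278),(290,330),(220,320))];print("tray",c,np.mean(c,0))
show()
for y in((.633,.774),(-.633,-.774)): go((.565,.096,.25),Rdown(y))
E
```

```text
link (array([0.56896619, 0.10186499, 0.14722459]), np.float64(0.0009646091571099847))
tray [array([ 0.693, -0.108,  0.028]), array([ 0.699, -0.297,  0.028]), array([ 0.547, -0.298,  0.028]), array([ 0.544, -0.11 ,  0.028])] [ 0.62075 -0.20325  0.028  ]
tray [array([ 0.559, -0.303,  0.028]), array([ 0.547, -0.111,  0.028]), array([ 0.701, -0.104,  0.028]), array([ 0.708, -0.288,  0.028])] [ 0.62875 -0.2015   0.028  ]
{'time': np.float64(0.3), 'q': array([ 1.1961,  0.2642,  1.6045, -0.    ,  1.2737, -0.0369]), 'tool_pos': array([0.2236, 0.6366, 0.2308]), 'wrist_force': array([ 0.1293,  0.7748, -0.135 ]), 'grip_force': np.float64(0.0), 'width': np.float64(0.9982)}
[[-9.435e-01  3.314e-01 -3.000e-04]
 [ 3.314e-01  9.435e-01 -8.000e-04]
 [ 0.000e+00 -8.000e-04 -1.000e+00]]
shift [-2.0051 -1.5877 -0.0756] turn [-1.000e-03  2.000e-04  4.427e-01]
shift [-2.0051 -1.5877 -0.0756] turn [-2.0000e-04 -1.4000e-03 -3.5573e+00]
```

Request:
{"name": "play_rows", "arguments": {
  "rows": [
    [[-0.5,-0.4,-0.16],[0,0,0.2]],
    [[-0.5,-0.4,-0.16],[0,0,0.2]],
    [[-0.5,-0.4,-0.16],[0,0,0.2]],
    [[-0.5,-0.4,-0.16],[0,0,0.2]],
    [[-1,-0.79,-0.16],[0,0,0.44]],
    [[-1,-0.79,-0.16],[0,0,0.44]],
    [[-1,-0.79,-0.16],[0,0,0.44]],
    [[-1,-0.79,-0.16],[0,0,0.44]],
    [[-1,-0.79,-0.16],[0,0,0.44]]
  ],
  "claw": 0.45,
  "newtons": 40
}}

```text
time: 1.05
tool_pos: [0.3969, 0.3629, 0.2716]
tcp_rot: [1.059, 2.955, -0.002]
wrist_force: [-0.3, 0.1, -0.1]
width: 0.728
grip_force: 0.0
```

Run:
```python
from h import *
show(); go((.565,.096,.22),Rdown((.633,.774)))
```

```text
{'time': np.float64(1.05), 'q': array([ 0.6963, -0.0199,  1.8462, -0.0032,  1.3152, -0.1853]), 'tool_pos': array([0.3969, 0.3629, 0.2716]), 'wrist_force': array([-0.3089,  0.0632, -0.1063]), 'grip_force': np.float64(0.0), 'width': np.float64(0.728)}
[[-7.723e-01  6.353e-01  2.100e-03]
 [ 6.353e-01  7.723e-01 -2.300e-03]
 [-3.100e-03 -5.000e-04 -1.000e+00]]
shift [-1.1967 -0.3972  0.2101] turn [-0.0006  0.0039 -0.0037]
```

Request:
{"name": "play_rows", "arguments": {
  "rows": [
    [[-1,-0.35,0.0],[0,0,0]],
    [[-1,-0.35,0],[0,0,0]],
    [[-1,-0.35,0],[0,0,0]],
    [[-1,-0.35,0],[0,0,0]],
    [[-1,-0.35,0],[0,0,0]],
    [[-1,-0.35,0],[0,0,0]],
    [[-1,-0.35,0],[0,0,0]],
    [[-1,-0.35,0],[0,0,0]]
  ]
}}

```text
time: 1.72
tool_pos: [0.5345, 0.1392, 0.2712]
tcp_rot: [1.059, 2.957, -0.001]
wrist_force: [-0.7, 0.2, -0.1]
width: 0.726
grip_force: 0.0
```

Run:
```python
from h import *
show(); go((.565,.096,.165),Rdown((.633,.774)));go((.565,.096,.145),Rdown((.633,.774)))
```

```text
{'time': np.float64(1.7167), 'q': array([ 2.1030e-01,  8.2000e-03,  1.8188e+00, -1.0000e-03,  1.3141e+00,
       -6.7250e-01]), 'tool_pos': array([0.5345, 0.1392, 0.2712]), 'wrist_force': array([-0.6833,  0.2318, -0.0782]), 'grip_force': np.float64(0.0), 'width': np.float64(0.7264)}
[[-7.727e-01  6.348e-01  7.000e-04]
 [ 6.348e-01  7.727e-01 -9.000e-04]
 [-1.100e-03 -2.000e-04 -1.000e+00]]
shift [-0.2036 -0.0558  0.4252] turn [-0.0003  0.0014 -0.0028]
shift [-0.2035 -0.0558  0.5052] turn [-0.0003  0.0014 -0.0028]
```

Request:
{"name": "play_rows", "arguments": {
  "rows": [
    [[-0.15,-0.05,0],[0,0,0]],
    [[-0.205,-0.056,0.05],[0,0,0]],
    [[-0.204,-0.056,0.2],[0,0,0]],
    [[-0.204,-0.056,0.33],[0,0,0]],
    [[-0.204,-0.056,0.42],[0,0,0]],
    [[-0.204,-0.056,0.45],[0,0,0]],
    [[-0.204,-0.056,0.48],[0,0,0]],
    [[-0.204,-0.056,0.505],[0,0,0]],
    [[-0.204,-0.056,0.505],[0,0,0]],
    [[-0.204,-0.056,0.505],[0,0,0]]
  ]
}}

```text
time: 2.55
tool_pos: [0.5643, 0.0994, 0.1463]
tcp_rot: [1.052, 2.959, 0.002]
wrist_force: [-0.3, -0.0, 0.0]
width: 0.724
grip_force: 0.0
```

Run:
```python
from h import *
show(); go((.565,.096,.145),Rdown((.633,.774)))
f=lambda i:cv2.convertScaleAbs(cv2.resize(i[:,:,::-1],None,fx=5,fy=5,interpolation=cv2.INTER_CUBIC),alpha=1.5)
a=cams.read_camera("scene")["image"][230:330,340:420];b=cams.read_camera("top")["image"][150:250,195:275]
cv2.imwrite("pics/g1.png",np.hstack([f(a),f(b)]))
```

```text
{'time': np.float64(2.55), 'q': array([ 1.3080e-01,  1.3970e-01,  1.9154e+00,  1.0000e-04,  1.0845e+00,
       -7.5700e-01]), 'tool_pos': array([0.5643, 0.0994, 0.1463]), 'wrist_force': array([-0.3396, -0.0095,  0.0387]), 'grip_force': np.float64(0.0), 'width': np.float64(0.7244)}
[[-7.757e-01  6.311e-01  2.000e-03]
 [ 6.311e-01  7.757e-01  4.000e-04]
 [-1.300e-03  1.600e-03 -1.000e+00]]
shift [-0.0108 -0.0088  0.0051] turn [0.002  0.0017 0.0032]
```

View pics/g1.png

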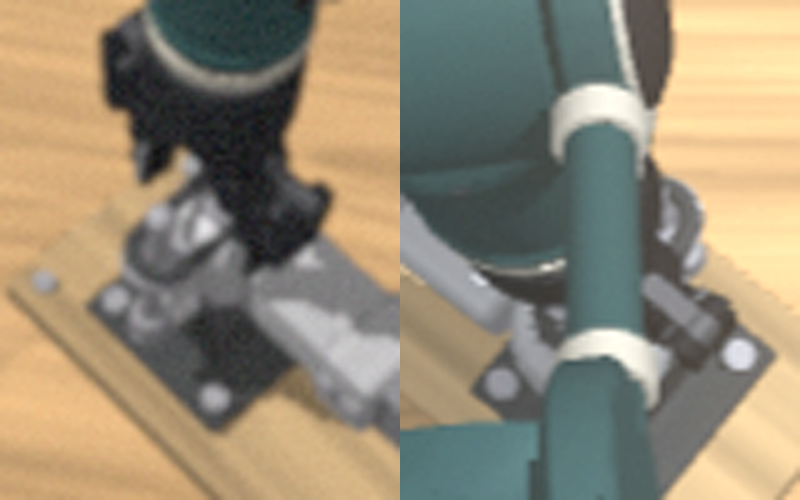

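The fingers straddle the ring between the pins: the near fingertip is at (260,265), with the handle clear at (158,212). I'll make a small correction and close.

Request:
{"name": "play_rows", "arguments": {
  "rows": [
    [[-0.01,-0.008,0.006],[0,0,0]],
    [[-0.01,-0.008,0.006],[0,0,0]],
    [[-0.01,-0.008,0.006],[0,0,0]]
  ]
}}

```text
time: 2.9
tool_pos: [0.5644, 0.0956, 0.1441]
tcp_rot: [1.053, 2.959, 0.001]
wrist_force: [0.0, 0.8, -0.1]
width: 0.724
grip_force: 0.0
```

Request:
{"name": "play_rows", "arguments": {
  "rows": [
    [[0,0,0],[0,0,0]],
    [[0,0,0],[0,0,0]],
    [[0,0,0],[0,0,0]],
    [[0,0,0],[0,0,0]],
    [[0,0,0],[0,0,0]],
    [[0,0,0],[0,0,0]],
    [[0,0,0],[0,0,0]],
    [[0,0,0],[0,0,0]],
    [[0,0,0],[0,0,0]]
  ],
  "claw": -1,
  "newtons": 40
}}

```text
time: 3.65
tool_pos: [0.5645, 0.0958, 0.144]
tcp_rot: [1.052, 2.959, 0.001]
wrist_force: [-0.0, -0.9, 5.2]
width: 0.423
grip_force: 40.0
```

Request:
{"name": "play_rows", "arguments": {
  "rows": [
    [[0,0,-0.02],[0,0,0]],
    [[0,0,-0.06],[0,0,0]],
    [[0,0,-0.11],[0,0,0]],
    [[0,0,-0.17],[0,0,0]],
    [[0,0,-0.24],[0,0,0]],
    [[0,0,-0.31],[0,0,0]],
    [[0,0,-0.38],[0,0,0]],
    [[0,0,-0.44],[0,0,0]],
    [[0,0,-0.48],[0,0,0]],
    [[0,0,-0.48],[0,0,0]],
    [[0,0,-0.48],[0,0,0]]
  ]
}}

```text
time: 4.57
tool_pos: [0.564, 0.0958, 0.2635]
tcp_rot: [1.053, 2.96, 0.0]
wrist_force: [-0.4, 0.2, -0.5]
width: 0.416
grip_force: 41.8
```

Run:
```python
from h import *
show(); go((.622,-.203,.26)); go((.622,-.203,.06),Rdown((1,0)))
f=lambda i:cv2.convertScaleAbs(cv2.resize(i[:,:,::-1],None,fx=5,fy=5,interpolation=cv2.INTER_CUBIC),alpha=1.5)
a=cams.read_camera("scene")["image"][210:310,330:410];b=cams.read_camera("top")["image"][150:250,195:275]
cv2.imwrite("pics/g2.png",np.hstack([f(a),f(b)]))
```

```text
{'time': np.float64(4.5667), 'q': array([ 0.1247,  0.0509,  1.7891,  0.    ,  1.3016, -0.7628]), 'tool_pos': array([0.564 , 0.0958, 0.2635]), 'wrist_force': array([-0.3956,  0.1849, -0.5044]), 'grip_force': np.float64(41.7923), 'width': np.float64(0.4165)}
[[-0.7755  0.6314  0.    ]
 [ 0.6314  0.7755  0.    ]
 [-0.      0.     -1.    ]]
shift [-0.9346 -0.7802  0.014 ] turn [0. 0. 0.]
shift [-0.9346 -0.7803  0.814 ] turn [ 1.0000e-04 -0.0000e+00  1.1299e+00]
```

View pics/g2.png

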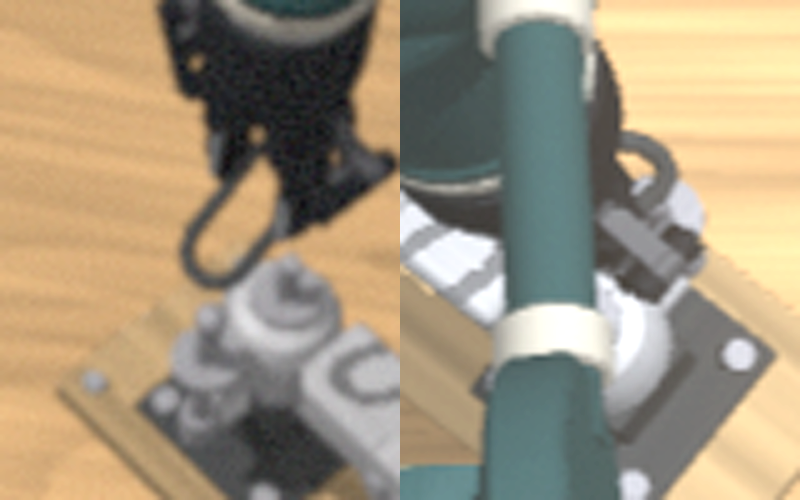

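The link is held level and clear of both pins. In the scene crop its free end is at (205,275). I'll carry it to the tray.

Request:
{"name": "play_rows", "arguments": {
  "rows": [
    [[-0.1,-0.08,0],[0,0,0]],
    [[-0.22,-0.18,0],[0,0,0]],
    [[-0.34,-0.28,0],[0,0,0]],
    [[-0.46,-0.38,0],[0,0,0]],
    [[-0.58,-0.48,0],[0,0,0]],
    [[-0.7,-0.58,0],[0,0,0]],
    [[-0.8,-0.67,0.1],[0,0,0]],
    [[-0.88,-0.74,0.2],[0,0,0]],
    [[-0.935,-0.78,0.32],[0,0,0]],
    [[-0.935,-0.78,0.44],[0,0,0]],
    [[-0.935,-0.78,0.56],[0,0,0]],
    [[-0.935,-0.78,0.68],[0,0,0]],
    [[-0.935,-0.78,0.78],[0,0,0]],
    [[-0.935,-0.78,0.86],[0,0,0]],
    [[-0.935,-0.78,0.9],[0,0,0]],
    [[-0.935,-0.78,0.93],[0,0,0]],
    [[-0.935,-0.78,0.95],[0,0,0]],
    [[-0.935,-0.78,0.95],[0,0,0]],
    [[-0.935,-0.78,0.95],[0,0,0]]
  ]
}}

```text
time: 6.25
tool_pos: [0.6229, -0.2033, 0.027]
tcp_rot: [1.052, 2.959, -0.0]
wrist_force: [-0.4, -0.1, 0.9]
width: 0.42
grip_force: 39.8
```

Run:
```python
from h import *
show(); go((.622,-.203,.006))
f=lambda i:cv2.convertScaleAbs(cv2.resize(i[:,:,::-1],None,fx=4,fy=4,interpolation=cv2.INTER_CUBIC),alpha=1.5)
a=cams.read_camera("scene")["image"][220:345,210:310];b=cams.read_camera("top")["image"][120:245,330:430]
cv2.imwrite("pics/g3.png",np.hstack([f(a),f(b)]))
```

```text
{'time': np.float64(6.25), 'q': array([-3.5340e-01,  4.1410e-01,  1.8113e+00, -2.0000e-04,  9.1480e-01,
       -1.2408e+00]), 'tool_pos': array([ 0.6229, -0.2033,  0.027 ]), 'wrist_force': array([-0.3922, -0.0758,  0.895 ]), 'grip_force': np.float64(39.8404), 'width': np.float64(0.4199)}
[[-7.755e-01  6.313e-01  1.200e-03]
 [ 6.313e-01  7.755e-01 -6.000e-04]
 [-1.300e-03  3.000e-04 -1.000e+00]]
shift [ 0.0037 -0.0014  0.0838] turn [0. 0. 0.]
```

View pics/g3.png

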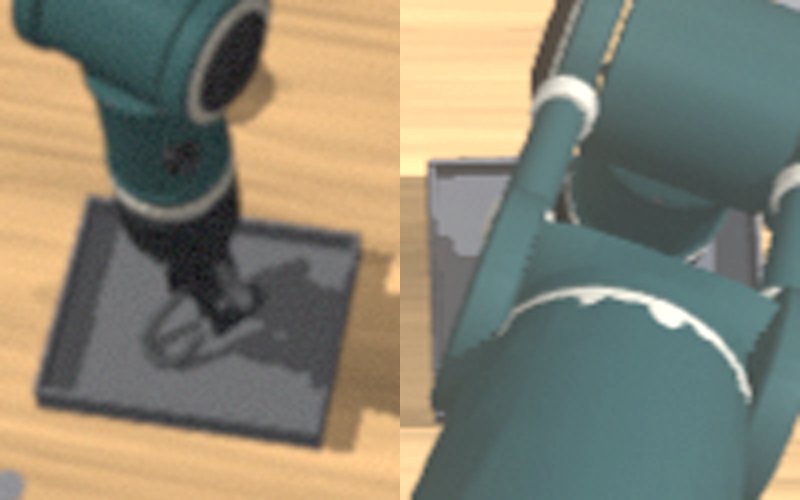

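The link is over the middle of the tray, with its end at (165,345) in the scene crop. I'll lower it gently.

Request:
{"name": "play_rows", "arguments": {
  "rows": [
    [[0,0,0.03],[0,0,0]],
    [[0,0,0.06],[0,0,0]],
    [[0,0,0.08],[0,0,0]],
    [[0,0,0.09],[0,0,0]],
    [[0,0,0.095],[0,0,0]],
    [[0,0,0.1],[0,0,0]],
    [[0,0,0.1],[0,0,0]]
  ]
}}

```text
time: 6.93
tool_pos: [0.6246, -0.2048, 0.0044]
tcp_rot: [1.051, 2.955, -0.002]
wrist_force: [-3.3, -1.3, 12.8]
width: 0.071
grip_force: 43.1
```

Request:
{"name": "play_rows", "arguments": {
  "rows": [
    [[0,0,0.004],[0,0,0]],
    [[0,0,0.008],[0,0,0]],
    [[0,0,0.008],[0,0,0]]
  ]
}}

```text
time: 7.18
tool_pos: [0.6246, -0.2048, 0.0043]
tcp_rot: [1.051, 2.955, -0.002]
wrist_force: [-8.2, 0.4, 23.3]
width: 0.078
grip_force: 48.5
```

The opening has fallen to 0.07, so the link slipped in the fingers when it touched the floor. I'll look.

Run:
```python
from h import *
show()
f=lambda i:cv2.convertScaleAbs(cv2.resize(i[:,:,::-1],None,fx=8,fy=8,interpolation=cv2.INTER_CUBIC),alpha=1.5)
a=cams.read_camera("scene")["image"][255:330,215:305]
cv2.imwrite("pics/g4.png",f(a))
```

```text
{'time': np.float64(7.1833), 'q': array([-3.5420e-01,  4.4390e-01,  1.8184e+00, -1.4000e-03,  8.7430e-01,
       -1.2408e+00]), 'tool_pos': array([ 0.6246, -0.2048,  0.0043]), 'wrist_force': array([-8.1736,  0.4424, 23.2539]), 'grip_force': np.float64(48.5436), 'width': np.float64(0.0785)}
[[-7.755e-01  6.314e-01  4.300e-03]
 [ 6.313e-01  7.755e-01 -2.700e-03]
 [-5.100e-03  6.000e-04 -1.000e+00]]
```

View pics/g4.png

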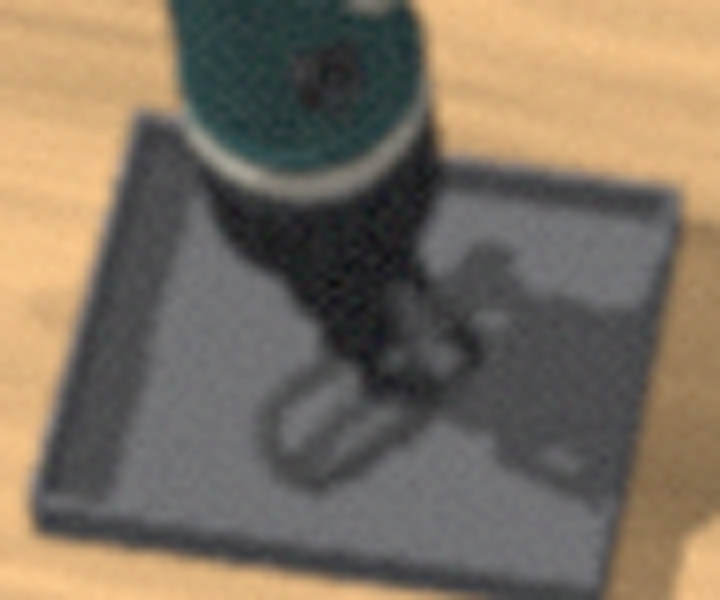

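The link lies flat on the tray floor with its end at (300,480), and the fingers have closed over it. I'll rise a little and check that it stays down.

Request:
{"name": "play_rows", "arguments": {
  "rows": [
    [[0,0,-0.008],[0,0,0]],
    [[0,0,-0.016],[0,0,0]],
    [[0,0,-0.024],[0,0,0]],
    [[0,0,-0.032],[0,0,0]],
    [[0,0,-0.05],[0,0,0]],
    [[0,0,-0.05],[0,0,0]],
    [[0,0,-0.05],[0,0,0]]
  ]
}}

```text
time: 7.82
tool_pos: [0.6221, -0.2029, 0.0113]
tcp_rot: [-1.052, -2.96, -0.0]
wrist_force: [0.4, -0.1, -0.0]
width: 0.076
grip_force: 38.9
```

Run:
```python
from h import *
show()
f=lambda i:cv2.convertScaleAbs(cv2.resize(i[:,:,::-1],None,fx=8,fy=8,interpolation=cv2.INTER_CUBIC),alpha=1.5)
a=cams.read_camera("scene")["image"][255:330,215:305]
cv2.imwrite("pics/g5.png",f(a))
```

```text
{'time': np.float64(7.8167), 'q': array([-0.3533,  0.4333,  1.8184,  0.    ,  0.8903, -1.2409]), 'tool_pos': array([ 0.6221, -0.2029,  0.0113]), 'wrist_force': array([ 0.429 , -0.1388, -0.0185]), 'grip_force': np.float64(38.9055), 'width': np.float64(0.0759)}
[[-7.756e-01  6.313e-01 -4.000e-04]
 [ 6.313e-01  7.756e-01  1.000e-04]
 [ 4.000e-04 -1.000e-04 -1.000e+00]]
```

View pics/g5.png

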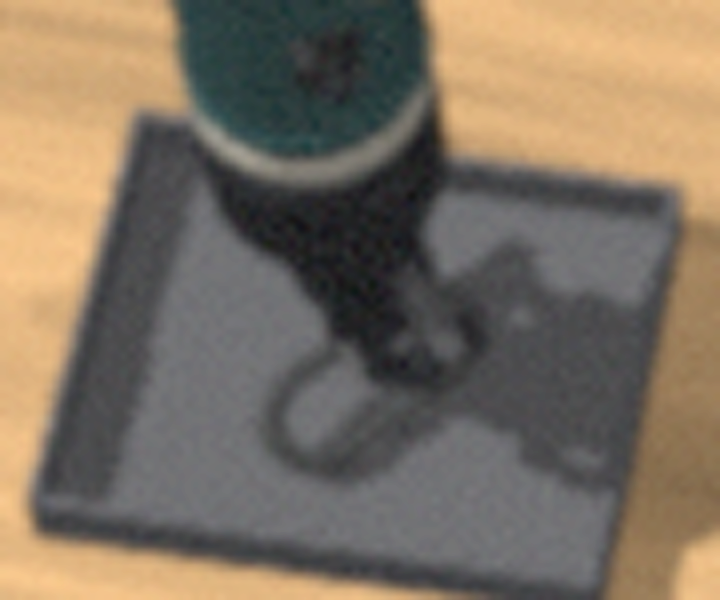

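It isn't clear whether the link stayed down or came up on edge in the fingers. I'll rise 20 mm and measure numerically how far its free end moves.

Request:
{"name": "play_rows", "arguments": {
  "rows": [
    [[0,0,-0.02],[0,0,0]],
    [[0,0,-0.04],[0,0,0]],
    [[0,0,-0.06],[0,0,0]],
    [[0,0,-0.08],[0,0,0]],
    [[0,0,-0.08],[0,0,0]],
    [[0,0,-0.08],[0,0,0]]
  ]
}}

```text
time: 8.37
tool_pos: [0.6229, -0.2033, 0.0325]
tcp_rot: [1.052, 2.958, -0.0]
wrist_force: [-0.6, -0.2, -0.8]
width: 0.073
grip_force: 38.9
```

Run:
```python
from h import *
show()
c=cams.read_camera("scene"); np.save("s6.npy",c["image"])
cv2.imwrite("pics/g6.png",cv2.convertScaleAbs(cv2.resize(c["image"][255:330,215:305,::-1],None,fx=8,fy=8,interpolation=cv2.INTER_CUBIC),alpha=1.5))
for n in("g4","g5","g6"):
    g=cv2.resize(cv2.imread(f"pics/{n}.png",0),(90,75),interpolation=cv2.INTER_AREA)
    print(n); print("\n".join("".join(" .:-=+*#%@"[9-min(9,max(0,(int(v)-45)//9))] for v in r[25:75]) for r in g[38:66]))
```

```text
{'time': np.float64(8.3667), 'q': array([-0.3535,  0.4072,  1.8092, -0.    ,  0.9236, -1.2409]), 'tool_pos': array([ 0.6229, -0.2033,  0.0325]), 'wrist_force': array([-0.604 , -0.2211, -0.8174]), 'grip_force': np.float64(38.9146), 'width': np.float64(0.0727)}
[[-7.754e-01  6.314e-01  1.600e-03]
 [ 6.314e-01  7.754e-01 -6.000e-04]
 [-1.600e-03  5.000e-04 -1.000e+00]]
g4
::::::..:::=#@@@@@@@@@@@%#*##%%##**+++*********++=
:::::::::::-=*%@@@@@@@@@@%*##%%%##+=--=***********
:::::::::::::-*@@@@@@@@@@#***##%@#*=-=+*****#*****
::::::::::::.:=%@@@@@@@@@%##**%@@@#*++************
:::::.::::::::=#@@@@@@@@@%#*+*#%@@@#*************+
::::::::.:::::=*@@@@@@@@%##*+++*%@@#**#***********
:::::.::::::::=*#@@@@@@%**##+==+#@@%**************
:::::..:::::--+***#%@@@###%#*+=+#@@#**************
:.::::::::--=+***++*@@@@%@@%%**#%%#***************
:::.::::::=+***++=-+%@@@@@@@@%#%%#****************
::.::::::-=**++----+%@@@@@@@@@@%##****************
::::::::-++*+=-::--+#%@%%@@@@@%##**********+******
:::::::-=++=-:::-==+**#**%%@%%###*****************
::::::-=+*=-:::-=+**+===+*#%##********************
::::::-=+*=:::
[... 2861 characters left out ...]
=-=+***=-:-=+**+=--==*****+**********
:::::::-+***+++****+-:-=++*+--:-=+**+=--=++++*****
::::::::-+*******+=-::=+**+=::-=+*++-::::-=--=+***
:::::::::==+**+==-:::-+**+=--==+*+=-:::::::::-=***
:::::::::::--=--::::-=+++=--=*+*+=-::..::::.:=+***
::::::::::::::::::::-+**+--=+*+=--:::.:.:::::=+***
:::::::::..:::::.:::-+**+==+*+--::.::::::::::-=***
::.:::::::::::::::::-+*****+=-::::::::::::::::-=++
:.::::::::::..::::::-++***+=-:::.:::::::::::::::--
:::::::::::::::::::::--=++=-::::::::::::::::::::::
:::::::::::::::::.:::::---::::::::.:::::::::::::::
::::::::.::::::::::::::::::::.:::..:::::::::::::::
:::::::::::::::::::::::::.::::::::::::::::::::::::
::::::::::::::::::::::::::::.:::::::::::::::::::::
```

The free end rose with the fingers and its shadow separated, so the link is gripped by one long rod. I'll intersect rays with the known tool plane to get the height of both rods.

Run:
```python
from h import *
s=bot.read_state(); R=Ro.from_rotvec(s["tcp_rot"]).as_matrix(); c=cams.read_camera("scene")
def hit(cr,off):
    uv=(240+cr[0],293+cr[1]); o,d=ray(c,uv); n=R[:,1]; p0=s["tool_pos"]+n*off
    p=o+d*(n@(p0-o))/(n@d); return (R.T@(p-s["tool_pos"])*1000).round(1), p[2].round(4)
print("tcp px in crop",proj(c,s["tool_pos"])-[240,293])
for cr in((19.5,13.3),(21,11.8),(23.5,9.5)): print("gripped rod",cr,hit(cr,0),"floor?",onz(c,(240+cr[0],293+cr[1]),.008).round(3))
for cr in((8,9.5),(9.5,6.3),(11,4.5),(13,3)): print("free rod -",cr,hit(cr,-.030))
print("end of ring",hit((12,16),-.015),hit((8,13),-.015))
```

```text
tcp px in crop [19.82372833  2.95632707]
gripped rod (19.5, 13.3) (array([-7. ,  0. , 52.2]), np.float64(-0.0202)) floor? [ 0.641 -0.202  0.008]
gripped rod (21, 11.8) (array([-1.7,  0. , 49.9]), np.float64(-0.018)) floor? [ 0.636 -0.199  0.008]
gripped rod (23.5, 9.5) (array([ 7. ,  0. , 47.2]), np.float64(-0.0153)) floor? [ 0.628 -0.194  0.008]
free rod - (8, 9.5) (array([-23.9, -30. ,  53.7]), np.float64(-0.0218))
free rod - (9.5, 6.3) (array([-17.4, -30. ,  42.8]), np.float64(-0.0108))
free rod - (11, 4.5) (array([-11.9, -30. ,  39. ]), np.float64(-0.007))
free rod - (13, 3) (array([ -5.2, -30. ,  38.5]), np.float64(-0.0066))
end of ring (array([-23.5, -15. ,  70.7]), np.float64(-0.0387)) (array([-33. , -15. ,  40.1]), np.float64(-0.0082))
```

Run:
```python
from h import *
s=bot.read_state(); R=Ro.from_rotvec(s["tcp_rot"]).as_matrix(); c=cams.read_camera("scene")
def hit(cr,off):
    uv=(240+cr[0],293+cr[1]); o,d=ray(c,uv); n=R[:,1]; p0=s["tool_pos"]+n*off
    p=o+d*(n@(p0-o))/(n@d); return (R.T@(p-s["tool_pos"])*1000).round(1), p[2].round(4)
print("upper rod gripped")
for cr in((9.5,6.3),(11,4.5),(13,3)): print(hit(cr,0))
print("lower rod free")
for cr in((19.5,13.3),(21,11.8),(23.5,9.5)): print(hit(cr,.030))
print("end",hit((8,11),.005),hit((12,16.5),.02))
c2=cams.read_camera("top"); g=cv2.cvtColor(c2["image"],cv2.COLOR_RGB2GRAY)
print("tcp top",proj(c2,s["tool_pos"]),"link end top",proj(c2,s["tool_pos"]+R@[.04,.015,-.02]),proj(c2,s["tool_pos"]+R@[-.04,.015,-.02]))
g=cv2.cvtColor(c["image"],cv2.COLOR_RGB2GRAY)[270:330,215:305]
cv2.imwrite("pics/x.png",g)
print("\n".join("".join(" .:-=+*#%@"[9-min(9,max(0,(int(v)-25)//7))] for v in r[20:80]) for r in g[5:50]))
```

```text
upper rod gripped
(array([-31.3,  -0. , -19.9]), np.float64(0.0514))
(array([-26. ,   0. , -23.5]), np.float64(0.0551))
(array([-19.5,  -0. , -23.9]), np.float64(0.0555))
lower rod free
(array([-21.9,  30. , -13.6]), np.float64(0.0452))
(array([-16.9,  30. , -15.7]), np.float64(0.0473))
(array([ -8.5,  30. , -18.3]), np.float64(0.0499))
end (array([-40.7,   5. , -12.4]), np.float64(0.044)) (array([-40. ,  20. ,  -2.8]), np.float64(0.0344))
tcp top [378.9408645  189.94352727] link end top [363.62193101 197.28407619] [385.87154748 170.28961551]
***+*#@@@@@@@%%%@%@@@@@@@@@@@@@@@@#=-----:..                
+*****%@@@%@@@@%@@@@@@@@@@@@@@@@@@%*****++==----:.          
****+=*%@@@@@@@@@@@@@@@@@@@@@@@@%#****###*******+===--::.   
*+**=-=#%@@@@@@@@@@@@@@@@@@@@@@@%+=+*****#**##**#****+*+==--
+**+---=%@@@@@@@@@@@@@@@@@@@@@@%*----====++*+***#*####*##***
**+=-::-=#@@@@@@@@@@@@@@@@@@@@@%+::::::-:----==++++*****###*
**+=-:::-=#%@@@@@@@@@@@@@@@@@@@%+:::::::::::-:-----=-==+++**
+**=:::::-=*#@@@@@@@@@@@@@@@@@@@*-::::::::::::::::::-----=-=
*+*=:::::::-=*#@@@@@@@@@@@@@@@@@%+-::::::::::::::::.-:::::::
+*
[... 1493 characters left out ...]
+=-::-=**++==-=++++*****+****
:::::::::::::-+******+==-:-=+*++--:-=**+---:::----=+++*****+
:::::::::::::--==++++=-::--+*+=--==++++=::::::::::-++******+
:::::::::::::::-:-=--:::-=+*++--=+**+=--:::::::::-=++******+
::::::::::::::::::::::::-+**+====+++=--::::::::::-=********=
::::::::::::::::::::::::-+***+++*+=--:::::::::::::-==******=
::::::::::::::::::::::::-=+**+++=--:-:::::::::::::::==+++++=
:::::::::::::::::::::::::-+*+++=--:::::::::::::::::::---=*+-
:::::::::::-:::::::::::::---==-:::::::::::::::::::::::::-*+-
:::::::::::::::::::::::::::::::-::::::::::::::::::::::::-+=:
:::-::::::::::::::::::::::::::::::::::::::::::::::::::::=+-:
:::::-:::::::::::::::-::-::::-:::::::::::::::::::::::::-++-:
```

By ray casting, the fingers hold the link by its −y rod, about 17 mm above the fingertips, with the ring extending along tool +y. Opening at floor level would drop it. I'll tilt the tool so the free rod meets the tray floor first, then let the other rod slide off the lower finger.

Request:
{"name": "play_rows", "arguments": {
  "rows": [
    [[0,0,-0.06],[0.12,0,0]],
    [[0,0,-0.12],[0.25,0,0]],
    [[0,0,-0.12],[0.4,0,0]],
    [[0,0,-0.12],[0.55,0,0]],
    [[0,0,-0.12],[0.7,0,0]],
    [[0,0,-0.12],[0.85,0,0]],
    [[0,0,-0.12],[0.95,0,0]],
    [[0,0,-0.1],[0.95,0,0]],
    [[0,0,-0.05],[0.95,0,0]],
    [[0,0,0],[0.95,0,0]],
    [[0,0,0],[0.95,0,0]],
    [[0,0,0],[0.95,0,0]]
  ]
}}

```text
time: 9.57
tool_pos: [0.6206, -0.204, 0.0307]
tcp_rot: [-0.911, -2.558, 1.001]
wrist_force: [-0.3, -0.1, 0.1]
width: 0.073
grip_force: 39.2
```

Run:
```python
from h import *
show()
c=cams.read_camera("scene");g=cv2.cvtColor(c["image"],cv2.COLOR_RGB2GRAY)[270:330,215:305]
print(proj(c,bot.read_state()["tool_pos"])-[235,275])
print("\n".join("".join(" .:-=+*#%@"[9-min(9,max(0,(int(v)-25)//7))] for v in r[20:80]) for r in g[5:55]))
```

```text
{'time': np.float64(9.5667), 'q': array([-0.0603,  0.7022,  1.5479, -0.5899,  1.4191, -0.6939]), 'tool_pos': array([ 0.6206, -0.204 ,  0.0307]), 'wrist_force': array([-0.3299, -0.1187,  0.0539]), 'grip_force': np.float64(39.1833), 'width': np.float64(0.0728)}
[[-0.7742  0.4636 -0.4308]
 [ 0.6329  0.5692 -0.5249]
 [ 0.0019 -0.6791 -0.7341]]
[24.56119728 20.59719305]
*****=---=-===++********#*#******++=-----:..                
***++-:::::----=====++******##**##******++==----:.          
****=-:::::::::::---:-===+*####*******###*******+===---:.   
***+=-:::::::::::::::::--=*#%#+==+=++*******##*#*******+==--
***+=-:::::::::::-::::::-=+#%#+-----=-===+++*****####**##***
+*+=-::::::::::::::::-=====*#@*-:::::::-----===+++*****#*##*
**+=::::::::::::::::-+*+===+*%*=::::::::::::::------==++++**
***=:::::::::::::::-+#%%*+==+#*--:::::::::::.::::::::------=
*++=:::::::::::::::-+%%%%+===++=-::::::::::::::::::::::::::-
**=-:::::::::-:::::-+%@@@#+=-==-:::::::::::::::::::::::::::-
*+=-:::::::::-:::::-+%@@@#*===-====-::::::::::.:::::::::::--
++=::::::::::::::::-+%@@%#*+===-+**+-::::-::-::::::::::::::-

[... 1614 characters left out ...]
++--+#@@#- .=******#%%%%%%####+.
:::::::::::-::::::::-++++++==-::-+%@%+: :+**#*#%####%##%##*.
::::::::::::::::::::-==--=--:::::-+*@#=.:+**##*%#%#%%%#%##+ 
:::::::::::::::::::::--::-::::::::--=**=-=**####%%%#%####%* 
::::::::::::::::::::::::::::::::::::--=+=++*##*%%##%%#%###+ 
::::::::::::::::::::::::::::::::::::::--===+*##%%%%%%#####= 
::---:::-:::::::::::::::::::::::::::::::-=+*##%%#%########= 
=-=---:::::::::::::::::::::::::::::::::::-=*#%#*#%%#%%%##*: 
***++======--:-::--:::::::::::::::-::::::::=##+*#%#%%####*  
*#*###****+======--:::::-::::::::::::::::::-==--+#%%#%%%#=  
=+****###****#***++=====--:-::-:::::::::::::::::=%%%%%#%#:  
  .--==+**##*##*********+=====--:-:::::--:::::::=#%%#%%%+
```

Request:
{"name": "play_rows", "arguments": {
  "rows": [
    [[0,0.01,0.011],[0,0,0]],
    [[0,0.02,0.022],[0,0,0]],
    [[0,0.027,0.03],[0,0,0]],
    [[0,0.027,0.03],[0,0,0]],
    [[0,0.027,0.03],[0,0,0]]
  ]
}}

```text
time: 10.03
tool_pos: [0.6224, -0.2038, 0.0231]
tcp_rot: [-0.912, -2.56, 1.005]
wrist_force: [-0.8, -0.6, 5.6]
width: 0.078
grip_force: 39.6
```

Request:
{"name": "play_rows", "arguments": {
  "rows": [
    [[0,0.006,0.006],[0,0,0]],
    [[0,0.006,0.006],[0,0,0]],
    [[0,0.006,0.006],[0,0,0]]
  ]
}}

```text
time: 10.28
tool_pos: [0.6221, -0.2041, 0.0229]
tcp_rot: [-0.912, -2.558, 1.008]
wrist_force: [-4.3, 0.9, 12.1]
width: 0.075
grip_force: 40.1
```

Request:
{"name": "play_rows", "arguments": {
  "rows": [
    [[0,0.006,0.006],[0,0,0]],
    [[0,0.006,0.006],[0,0,0]],
    [[0,0.006,0.006],[0,0,0]]
  ]
}}

```text
time: 10.53
tool_pos: [0.6219, -0.2044, 0.0228]
tcp_rot: [-0.913, -2.556, 1.01]
wrist_force: [-6.7, 0.4, 18.0]
width: 0.074
grip_force: 40.6
```

The free rod touched the floor at TCP z = 0.023. The link therefore sits only 6–10 mm above the fingertips. I'll bring the tool back to about 12° of tilt and touch down there.

Request:
{"name": "play_rows", "arguments": {
  "rows": [
    [[0,-0.01,-0.012],[0,0,0]],
    [[0,-0.014,-0.015],[-0.12,0,0]],
    [[0,-0.014,-0.015],[-0.27,0,0]],
    [[0,-0.014,-0.015],[-0.42,0,0]],
    [[0,-0.01,-0.012],[-0.57,0,0]],
    [[0,0,0],[-0.7,0,0]],
    [[0,0.01,0.011],[-0.7,0,0]],
    [[0,0.014,0.014],[-0.7,0,0]],
    [[0,0.014,0.014],[-0.7,0,0]],
    [[0,0.014,0.014],[-0.7,0,0]]
  ]
}}

```text
time: 11.37
tool_pos: [0.6225, -0.2019, 0.0113]
tcp_rot: [-1.024, -2.885, 0.286]
wrist_force: [-0.0, -0.2, -0.9]
width: 0.073
grip_force: 40.0
```

Run:
```python
from h import *
show(); p=bot.read_state()["tool_pos"]; go((.622,-.203,.010)); go((.622,-.203,.006))
```

```text
{'time': np.float64(11.3667), 'q': array([-0.2567,  0.4853,  1.755 , -0.2145,  0.9957, -1.02  ]), 'tool_pos': array([ 0.6225, -0.2019,  0.0113]), 'wrist_force': array([-0.0293, -0.1725, -0.9451]), 'grip_force': np.float64(40.0351), 'width': np.float64(0.0725)}
[[-0.7762  0.618  -0.125 ]
 [ 0.6305  0.7612 -0.1518]
 [ 0.0013 -0.1967 -0.9805]]
shift [-0.0014 -0.0035  0.006 ] turn [0. 0. 0.]
shift [-0.0014 -0.0004  0.0217] turn [0. 0. 0.]
```

Request:
{"name": "play_rows", "arguments": {
  "rows": [
    [[0,0.001,0.004],[0,0,0]],
    [[0,0.002,0.008],[0,0,0]],
    [[0,0.002,0.008],[0,0,0]],
    [[0,0.002,0.008],[0,0,0]]
  ]
}}

```text
time: 11.7
tool_pos: [0.6229, -0.2021, 0.0102]
tcp_rot: [-1.025, -2.886, 0.285]
wrist_force: [-1.5, 0.4, 3.3]
width: 0.074
grip_force: 40.3
```

Request:
{"name": "play_rows", "arguments": {
  "rows": [
    [[0,0.001,0.006],[0,0,0]],
    [[0,0.001,0.006],[0,0,0]],
    [[0,0.001,0.006],[0,0,0]]
  ]
}}

```text
time: 11.95
tool_pos: [0.6225, -0.2028, 0.0094]
tcp_rot: [-1.026, -2.885, 0.285]
wrist_force: [-2.8, 1.3, 5.4]
width: 0.073
grip_force: 40.6
```

Request:
{"name": "play_rows", "arguments": {
  "rows": [
    [[0,0.001,0.006],[0,0,0]],
    [[0,0.001,0.006],[0,0,0]],
    [[0,0.001,0.006],[0,0,0]]
  ]
}}

```text
time: 12.2
tool_pos: [0.6224, -0.2034, 0.0082]
tcp_rot: [-1.026, -2.886, 0.286]
wrist_force: [-3.7, -0.6, 7.1]
width: 0.076
grip_force: 40.9
```

Request:
{"name": "play_rows", "arguments": {
  "rows": [
    [[0,0.002,0.006],[-0.05,0,0]],
    [[0,0.003,0.01],[-0.1,0,0]],
    [[0,0.003,0.01],[-0.15,0,0]],
    [[0,0.003,0.01],[-0.15,0,0]]
  ]
}}

```text
time: 12.53
tool_pos: [0.623, -0.2034, 0.0051]
tcp_rot: [-1.046, -2.934, 0.113]
wrist_force: [-0.5, 0.9, 2.2]
width: 0.071
grip_force: 40.7
```

Request:
{"name": "play_rows", "arguments": {
  "rows": [
    [[0,0,0],[0,0,0]],
    [[0,0,0],[0,0,0]],
    [[0,0,0],[0,0,0]],
    [[0,0,0],[0,0,0]]
  ],
  "claw": -0.76
}}

```text
time: 12.87
tool_pos: [0.6229, -0.2033, 0.0051]
tcp_rot: [-1.042, -2.934, 0.119]
wrist_force: [-2.1, -3.9, 6.0]
width: 0.118
grip_force: 3.0
```

Run:
```python
from h import *
show()
c=cams.read_camera("scene");g=cv2.cvtColor(c["image"],cv2.COLOR_RGB2GRAY)[270:330,215:305]
print("\n".join("".join(" .:-=+*#%@"[9-min(9,max(0,(int(v)-25)//7))] for v in r[20:70]) for r in g[20:50]))
```

```text
{'time': np.float64(12.8667), 'q': array([-0.3136,  0.4597,  1.7954, -0.095 ,  0.9168, -1.143 ]), 'tool_pos': array([ 0.6229, -0.2033,  0.0051]), 'wrist_force': array([-2.084 , -3.9002,  5.9764]), 'grip_force': np.float64(3.0222), 'width': np.float64(0.1182)}
[[-0.7761  0.6286 -0.0499]
 [ 0.6306  0.7736 -0.063 ]
 [-0.001  -0.0803 -0.9968]]
+--:::::::::-=#%@@@@@@@@@@@@@@@@@@@*--=++****+*+=:
=::::::::::::-=+#%@@@@@@@@@@@@@@@@@#+=+*******++=-
=::::::::::::::-=+%@@@@@@@@@@@@@@%%@#****+**++++=-
-::::::::::::::::=*%%@@@@@@@@@@@%#%@%##***+*+****+
::::::::::::::::::=+#@@@@@@@@@@%%##%%##****++++*+*
::::::::::::::::::--+%@@@@@@@@@@##*######*==++***+
-:::::::::::::::::::=%@@@@@@@@@@%*#**##%#*+++=*+**
::::::::::::::::::::=#@@@@@@@@@@%#****#%#****+*+**
::::::::::::::::::::-*#@@@@@@@@@%#***##%%#***+****
:::::::::::::::::::-=+*#@@@@@@@@%%#**#%@@%#**+++++
:::::::::::::::::--==+*##@@@@@@@###***#%@@%#+*****
::::::::::::::::-==+***==*%@@@%#*##*+++*%@@***+***
:::::::::::::::--++*++---+%@@@@#*#%#*==+#%#*+*+**+
::::::::::::::-==+*+=-:--+#@%@@%%%%##++*##****+**+
::::::::::::::-+**+--::-==*#%%%@@@%%%#************
::::::::::::--=++=--:-=++=+**#@%@@@%@##***+*++****
::::::::::::-=+++-::-=+**+===+*#%%@%%#************
::::::::::::-=++=::-=+++=---==+*#*******+******+**
:::::::::::::=++-:-=++=----==+***+==-=+**********+
::::::::::::-=++=-=+*=----==*##*+=-::-=++++****+*+
::::::::::::-=+*==+**=---=+***++=-:::::---=+******
::::::::::::-=+++++**=--=+**#+=-:::::-:-::-=+*****
::::::::::::-==++*++++=+****+=:::::::::::::=**+**+
:::::::::::-:-=+****++**#*++--::::-::::::::=+****+
::::::::::::::-++*********=-:::::::::::::::-=+***+
:::::::::::::::--=+****+=--:::::::::::::::::-=++**
::::::::::::::::--------:::::::::::::::::::::-===+
::::::::::::::::::::::::::::::::::::::::::::::::--
-::::::-::::::::::::.:::::::::::::::::::::::::::::
:::--::::::::::::::::::::::::::::::-::::::::::::::
```

Request:
{"name": "play_rows", "arguments": {
  "rows": [
    [[0,0,0],[-0.06,0,0]],
    [[0,0,-0.006],[-0.1,0,0]],
    [[0,0,-0.012],[-0.1,0,0]],
    [[0,0,-0.02],[-0.1,0,0]],
    [[0,0,-0.03],[-0.1,0,0]],
    [[0,0,-0.04],[-0.1,0,0]],
    [[0,0,-0.04],[-0.1,0,0]]
  ],
  "claw": -0.7
}}

```text
time: 13.5
tool_pos: [0.6239, -0.2017, 0.0152]
tcp_rot: [1.051, 2.959, -0.0]
wrist_force: [-0.3, -0.1, 1.0]
width: 0.152
grip_force: 0.0
```

Run:
```python
from h import *
show()
c=cams.read_camera("scene");g=cv2.cvtColor(c["image"],cv2.COLOR_RGB2GRAY)[270:330,215:305]
print("\n".join("".join(" .:-=+*#%@"[9-min(9,max(0,(int(v)-25)//7))] for v in r[20:70]) for r in g[20:50]))
```

```text
{'time': np.float64(13.5), 'q': array([-3.5050e-01,  4.2970e-01,  1.8149e+00, -4.0000e-04,  8.9600e-01,
       -1.2384e+00]), 'tool_pos': array([ 0.6239, -0.2017,  0.0152]), 'wrist_force': array([-0.2877, -0.0879,  0.9999]), 'grip_force': np.float64(0.0), 'width': np.float64(0.152)}
[[-7.759e-01  6.308e-01  8.000e-04]
 [ 6.308e-01  7.759e-01 -6.000e-04]
 [-1.000e-03  0.000e+00 -1.000e+00]]
=-::::::::::::::=#@@@@@@@@@@@%#*##=::-=*+++*****=-
=-::::::::::::::-=*#%@@@@@@@@@##**=--+++***++****=
=:::::::::::::::::-=*@@@@@@@@@%#**+=+*********+***
-::::::::::::::::::-*@@@@@@@@@%#*****##****+*+*++*
-::::::::::::::::::=#@@@@@@@@@%%#***#%%%#*++====+*
:::::::::::::::::::-#@@@@@@@@@@%*****#@@##++===+*+
-::::::::::::::::::-*@@@@@@@@@%##*++++#@%#*++++***
:::::::::::::::::::-+@@@@@@@%#*##*+===*%%%***+****
::::::.:::::::::::::=#%#%@@@@%**##+==+*#%#*+*****+
::::::::::::::::::::-++++*%@@%%%%%#*+*#%%#*+**+*++
:::::::::::::::::::::-==-=#@@@@@@@@%###%#***+****+
:::::::::::::::::::--=====*@@@@@@@@%###%##**++****
::::::::::::::::::--=+*+==+#@%%@%@%%######*++*+**+
:::::::::::::::::--=+***=-=*######%#####******+***
:::::::::::::::--=+*****=--=++****#%#%##*+*****++*
::::::::::::::--=+***+=--:::=+***##%###*****++***+
::::::::::::::-=+***+=-:::::-=+***###*+***+**+****
::::::::::::::=+*##+--:::::::-+****#*++**********+
:::::::::::::-=***+--::::::--=+**#*+===++*****+***
::::::::::::--+**+--::::::--=+****==-:--==+*+++***
::::::::::::-=+**=-::::::--+**#*+--::::::-----=+**
:::::::::::::=+*#+-:::::-=+****=-::::::::::-:-=+**
::::::::::::-==+*+--::--++****=-:::::::::::::-=+**
:::::::-:::::-==++==-===+*#**=-::::::::::::::-=+**
::::::::::-:::-=++==+++****+--::::::::::::::::-=++
::::::::::::::-==+++***#*++-:::::::::::::::::::-==
:::::::::::::::--=+**++===:::::::::::::::::::::::-
::-:::::::::::::::--=----:::::::::::::::::::::::::
::::::::::::::::::::::::::::::::::::::::::::::::::
:-:::::--:::::::::::::::::::::::::::::::::::::::::
```

The link now lies on the tray floor and stayed there as the fingers rose, with its end at rows 43–46 as before. I'll retreat, turning the tool towards the handle orientation.

Request:
{"name": "play_rows", "arguments": {
  "rows": [
    [[0,0,-0.06],[0,0,0]],
    [[0,0,-0.14],[0,0,0]],
    [[0,0,-0.24],[0,0,0]],
    [[0,0,-0.36],[0,0,0]],
    [[0,0,-0.48],[0,0,0.1]],
    [[0,0,-0.6],[0,0,0.25]],
    [[0,0,-0.72],[0,0,0.4]],
    [[0,0,-0.82],[0,0,0.55]],
    [[0,0,-0.9],[0,0,0.7]],
    [[0,0,-0.9],[0,0,0.85]],
    [[0,0,-0.9],[0,0,1]],
    [[0,0,-0.9],[0,0,1]],
    [[0,0,-0.9],[0,0,1]]
  ],
  "claw": 0.0
}}

```text
time: 14.63
tool_pos: [0.6229, -0.202, 0.2404]
tcp_rot: [2.101, 2.335, 0.0]
wrist_force: [0.2, -0.5, 0.1]
width: 0.496
grip_force: 0.0
```

Run:
```python
from h import *
show(); go((.5865,.0785,.25),Rdown((.774,-.633)))
```

```text
{'time': np.float64(14.6333), 'q': array([-3.5150e-01,  2.2060e-01,  1.6403e+00, -1.0000e-04,  1.2801e+00,
       -4.5680e-01]), 'tool_pos': array([ 0.6229, -0.202 ,  0.2404]), 'wrist_force': array([ 0.2034, -0.4745,  0.1131]), 'grip_force': np.float64(0.0), 'width': np.float64(0.4959)}
[[-1.051e-01  9.945e-01  5.000e-04]
 [ 9.945e-01  1.051e-01 -3.000e-04]
 [-3.000e-04  5.000e-04 -1.000e+00]]
shift [ 1.1309 -0.027  -0.0388] turn [8.0000e-04 2.0000e-04 1.0069e+00]
```

Request:
{"name": "play_rows", "arguments": {
  "rows": [
    [[0.1,0,-0.04],[0,0,0.14]],
    [[0.22,0,-0.04],[0,0,0.28]],
    [[0.35,0,-0.04],[0,0,0.42]],
    [[0.48,-0.02,-0.04],[0,0,0.56]],
    [[0.5,-0.02,-0.04],[0,0,0.7]],
    [[0.5,-0.02,-0.04],[0,0,0.85]],
    [[0.5,-0.02,-0.04],[0,0,1]],
    [[0.5,-0.02,-0.04],[0,0,1]]
  ]
}}

```text
time: 15.3
tool_pos: [0.605, -0.0776, 0.2494]
tcp_rot: [-2.836, -1.35, 0.001]
wrist_force: [-0.0, 0.2, 0.3]
width: 0.498
grip_force: 0.0
```

Run:
```python
from h import *
show(); go((.5865,.0785,.25),Rdown((.774,-.633)))
s=cams.read_camera("scene"); t=cams.read_camera("top")
for n,c in(("s7",s),("t7",t)): cv2.imwrite(f"pics/{n}.png",c["image"][:,:,::-1])
f=lambda i:cv2.convertScaleAbs(cv2.resize(i[:,:,::-1],None,fx=5,fy=5,interpolation=cv2.INTER_CUBIC),alpha=1.4)
A=np.hstack([f(s["image"][245:305,350:430]),f(t["image"][170:230,205:285])]); B=np.hstack([f(s["image"][270:330,225:305]),f(t["image"][160:220,335:415])])
cv2.imwrite("pics/last.png",np.vstack([A,B]))
```

```text
{'time': np.float64(15.3), 'q': array([-1.6840e-01,  1.3170e-01,  1.7273e+00, -1.0000e-04,  1.2833e+00,
        5.1420e-01]), 'tool_pos': array([ 0.605 , -0.0776,  0.2494]), 'wrist_force': array([-0.001 ,  0.2289,  0.3013]), 'grip_force': np.float64(0.0), 'width': np.float64(0.498)}
[[ 6.308e-01  7.760e-01 -8.000e-04]
 [ 7.760e-01 -6.308e-01  0.000e+00]
 [-5.000e-04 -6.000e-04 -1.000e+00]]
shift [ 0.438  -0.4512 -0.0025] turn [-0.0008  0.0006  0.0038]
```

View pics/last.png

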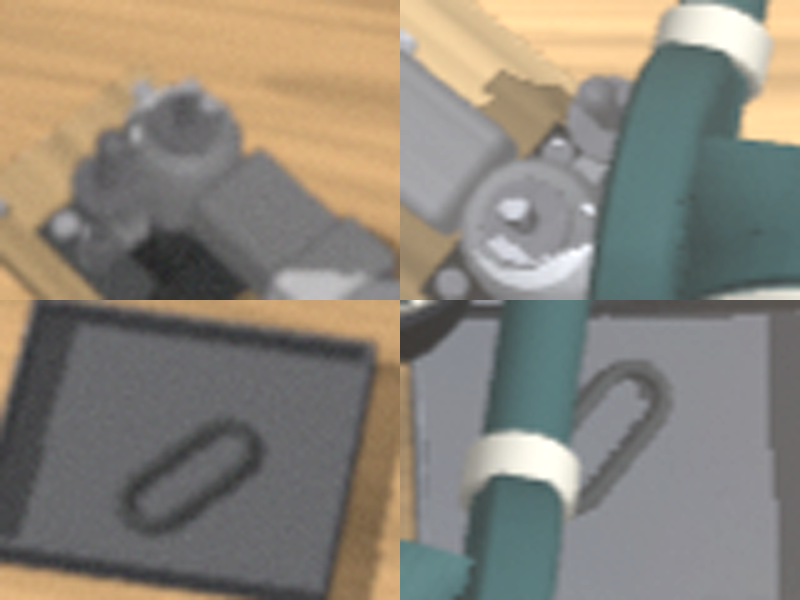

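The link lies flat in the middle of the tray (crop (195,475)). The handle and peg are free and match the earlier triangulation, so I'll move over the handle at (0.586, 0.079).

Request:
{"name": "play_rows", "arguments": {
  "rows": [
    [[0.1,-0.1,0],[0,0,0]],
    [[0.2,-0.2,0],[0,0,0]],
    [[0.3,-0.3,0],[0,0,0]],
    [[0.38,-0.39,0],[0,0,0]],
    [[0.438,-0.451,0],[0,0,0]],
    [[0.438,-0.451,0],[0,0,0]],
    [[0.438,-0.451,0.04],[0,0,0]],
    [[0.438,-0.451,0.04],[0,0,0]]
  ]
}}

```text
time: 16.07
tool_pos: [0.5862, 0.0771, 0.2374]
tcp_rot: [-2.836, -1.351, 0.005]
wrist_force: [-0.5, -0.2, -0.7]
width: 0.5
grip_force: 0.0
```

Run:
```python
from h import *
show(); go((.5862,.079,.156),Rdown((.774,-.633)))
```

```text
{'time': np.float64(16.0667), 'q': array([ 8.9100e-02,  1.0470e-01,  1.7796e+00, -7.0000e-04,  1.2601e+00,
        7.7060e-01]), 'tool_pos': array([0.5862, 0.0771, 0.2374]), 'wrist_force': array([-0.4553, -0.2482, -0.7168]), 'grip_force': np.float64(0.0), 'width': np.float64(0.4997)}
[[ 6.298e-01  7.767e-01 -2.700e-03]
 [ 7.767e-01 -6.298e-01 -9.000e-04]
 [-2.400e-03 -1.600e-03 -1.000e+00]]
shift [ 0.0066 -0.0041  0.3255] turn [-0.002   0.0031  0.0054]
```

Request:
{"name": "play_rows", "arguments": {
  "rows": [
    [[0.006,-0.004,0.04],[0,0,0]],
    [[0.006,-0.004,0.1],[0,0,0]],
    [[0.006,-0.004,0.16],[0,0,0]],
    [[0.006,-0.004,0.22],[0,0,0]],
    [[0.006,-0.004,0.27],[0,0,0]],
    [[0.006,-0.004,0.3],[0,0,0]],
    [[0.006,-0.004,0.32],[0,0,0]],
    [[0.006,-0.004,0.32],[0,0,0]],
    [[0.006,-0.004,0.32],[0,0,0]]
  ]
}}

```text
time: 16.82
tool_pos: [0.5874, 0.0794, 0.1596]
tcp_rot: [2.837, 1.348, 0.0]
wrist_force: [0.1, 0.6, -0.7]
width: 0.498
grip_force: 0.0
```

Request:
{"name": "play_rows", "arguments": {
  "rows": [
    [[0,0,0],[0,0,0]],
    [[0,0,0],[0,0,0]],
    [[0,0,0],[0,0,0]],
    [[0,0,0],[0,0,0]],
    [[0,0,0],[0,0,0]],
    [[0,0,0],[0,0,0]],
    [[0,0,0],[0,0,0]],
    [[0,0,0],[0,0,0]]
  ],
  "claw": -1,
  "newtons": 60
}}

```text
time: 17.48
tool_pos: [0.5875, 0.0802, 0.1607]
tcp_rot: [-2.837, -1.349, -0.002]
wrist_force: [-2.5, 1.9, 5.9]
width: 0.151
grip_force: 58.4
```

Run:
```python
from h import *
show(); s=bot.read_state(); print(s["torque"])
```

```text
{'time': np.float64(17.4833), 'q': array([9.3300e-02, 1.6340e-01, 1.8594e+00, 7.0000e-04, 1.1177e+00,
       7.7620e-01]), 'tool_pos': array([0.5875, 0.0802, 0.1607]), 'wrist_force': array([-2.5351,  1.8945,  5.8856]), 'grip_force': np.float64(58.3677), 'width': np.float64(0.1506)}
[[ 6.313e-01  7.756e-01  1.100e-03]
 [ 7.756e-01 -6.313e-01  7.000e-04]
 [ 1.200e-03  4.000e-04 -1.000e+00]]
[ 0.30558263  0.48684931 -0.03433305]
```

The opening reads 12.8 mm and there is an upward force, so the pads may be on the head. I'll open, go 7 mm lower and close again.

Request:
{"name": "play_rows", "arguments": {
  "rows": [
    [[0,0,0],[0,0,0]],
    [[0,0,0],[0,0,0]],
    [[0,0,0],[0,0,0]],
    [[0,0,0.012],[0,0,0]],
    [[0,0,0.024],[0,0,0]],
    [[0,0,0.026],[0,0,0]],
    [[0,0,0.026],[0,0,0]]
  ],
  "claw": -0.2
}}

```text
time: 18.07
tool_pos: [0.5868, 0.0796, 0.1522]
tcp_rot: [-2.837, -1.348, 0.002]
wrist_force: [-0.3, -0.2, 0.0]
width: 0.401
grip_force: 0.0
```

Request:
{"name": "play_rows", "arguments": {
  "rows": [
    [[0,0,0],[0,0,0]],
    [[0,0,0],[0,0,0]],
    [[0,0,0],[0,0,0]],
    [[0,0,0],[0,0,0]],
    [[0,0,0],[0,0,0]],
    [[0,0,0],[0,0,0]],
    [[0,0,0],[0,0,0]]
  ],
  "claw": -1,
  "newtons": 60
}}

```text
time: 18.65
tool_pos: [0.587, 0.0798, 0.1529]
tcp_rot: [-2.837, -1.348, 0.001]
wrist_force: [-1.4, 0.7, 0.0]
width: 0.146
grip_force: 58.3
```

Request:
{"name": "play_rows", "arguments": {
  "rows": [
    [[0,0,0],[0,0,0]],
    [[0,0.01,0],[0,0,0]],
    [[0,0.02,0],[0,0,0]],
    [[0,0.03,0],[0,0,0]],
    [[0,0.04,0],[0,0,0]],
    [[0,0.05,0],[0,0,0]],
    [[0,0.058,0],[0,0,0]],
    [[0,0.064,0],[0,0,0]],
    [[0,0.064,0],[0,0,0]],
    [[0,0.064,0],[0,0,0]]
  ],
  "newtons": 90
}}

```text
time: 19.48
tool_pos: [0.5977, 0.0714, 0.1527]
tcp_rot: [-2.833, -1.347, 0.004]
wrist_force: [-6.4, 6.6, 1.7]
width: 0.133
grip_force: 87.7
```

Run:
```python
from h import *
show(); s=bot.read_state(); R=Ro.from_rotvec(s["tcp_rot"]).as_matrix()
print("drawn mm",R[:,1]@(s["tool_pos"]-[.587,.0798,.1529])*1000,"force tool",R.T@s["wrist_force"])
```

```text
{'time': np.float64(19.4833), 'q': array([0.0756, 0.1903, 1.8435, 0.0037, 1.1119, 0.7575]), 'tool_pos': array([0.5977, 0.0714, 0.1527]), 'wrist_force': array([-6.3578,  6.6493,  1.6571]), 'grip_force': np.float64(87.6748), 'width': np.float64(0.1327)}
[[ 6.315e-01  7.754e-01 -4.300e-03]
 [ 7.754e-01 -6.315e-01  3.000e-03]
 [-4.000e-04 -5.200e-03 -1.000e+00]]
drawn mm 13.60999412976046 force tool [ 1.14022432 -9.13726207 -1.6100391 ]
```

Request:
{"name": "play_rows", "arguments": {
  "rows": [
    [[0,0.006,0],[0,0,0]],
    [[0,0.01,0],[0,0,0]],
    [[0,0.01,0],[0,0,0]],
    [[0,0.01,0],[0,0,0]]
  ]
}}

```text
time: 19.82
tool_pos: [0.5982, 0.071, 0.1526]
tcp_rot: [-2.831, -1.345, 0.007]
wrist_force: [-11.7, 10.1, 4.8]
width: 0.137
grip_force: 88.1
```

Run:
```python
from h import *
s=bot.read_state(); R=Ro.from_rotvec(s["tcp_rot"]).as_matrix()
print(s["tool_pos"],"drawn mm",R[:,1]@(s["tool_pos"]-[.587,.0798,.1529])*1000,"force tool",R.T@s["wrist_force"])
```

```text
[0.59815489 0.07102066 0.15261401] drawn mm 14.19534720292947 force tool [  0.39529441 -15.49606167  -4.70611309]
```

The latch is against its stop: 14.2 mm drawn, with the force up to 15.5 N. Now I'll lift along the arc.

Request:
{"name": "play_rows", "arguments": {
  "rows": [
    [[0.0027,0,-0.0256],[0,-0.0255,0]],
    [[0.006,0,-0.051],[0,-0.051,0]],
    [[0.0097,0,-0.0766],[0,-0.0764,0]],
    [[0.0139,0,-0.102],[0,-0.102,0]],
    [[0.0187,0,-0.127],[0,-0.127,0]],
    [[0.0187,0,-0.127],[0,-0.127,0]],
    [[0.0187,0,-0.127],[0,-0.127,0]]
  ]
}}

```text
time: 20.4
tool_pos: [0.6001, 0.0741, 0.1817]
tcp_rot: [2.801, 1.333, -0.153]
wrist_force: [-8.1, 7.8, -6.7]
width: 0.137
grip_force: 87.6
```

Run:
```python
from h import *
show(); s=bot.read_state(); R=Ro.from_rotvec(s["tcp_rot"]).as_matrix()
print("y drawn mm",R[:,1]@(s["tool_pos"]-[.587,.0798,.1529])*1000,"force tool",R.T@s["wrist_force"])
```

```text
{'time': np.float64(20.4), 'q': array([ 0.119 ,  0.2225,  1.7519, -0.0685,  1.2499,  0.8259]), 'tool_pos': array([0.6001, 0.0741, 0.1817]), 'wrist_force': array([-8.0611,  7.755 , -6.6532]), 'grip_force': np.float64(87.6399), 'width': np.float64(0.1368)}
[[ 0.627   0.7756 -0.0735]
 [ 0.7721 -0.6312 -0.0742]
 [-0.1039 -0.0102 -0.9945]]
y drawn mm 13.493023618580532 force tool [  1.62482352 -11.07882631   6.63367628]
```

Request:
{"name": "play_rows", "arguments": {
  "rows": [
    [[0.0027,0,-0.0256],[0,-0.0255,0]],
    [[0.006,0,-0.051],[0,-0.051,0]],
    [[0.0097,0,-0.0766],[0,-0.0764,0]],
    [[0.0139,0,-0.102],[0,-0.102,0]],
    [[0.0187,0,-0.127],[0,-0.127,0]],
    [[0.0267,0,-0.165],[0,-0.1655,0]],
    [[0.0359,0,-0.202],[0,-0.204,0]],
    [[0.0462,0,-0.2395],[0,-0.242,0]],
    [[0.0577,0,-0.276],[0,-0.28,0]],
    [[0.066,0,-0.3],[0,-0.306,0]],
    [[0.0746,0,-0.325],[0,-0.331,0]],
    [[0.0746,0,-0.325],[0,-0.331,0]],
    [[0.0746,0,-0.325],[0,-0.331,0]],
    [[0.0746,0,-0.325],[0,-0.331,0]],
    [[0.0746,0,-0.325],[0,-0.331,0]],
    [[0.0746,0,-0.325],[0,-0.331,0]],
    [[0.0746,0,-0.325],[0,-0.331,0]]
  ]
}}

```text
time: 21.82
tool_pos: [0.6159, 0.0946, 0.2611]
tcp_rot: [2.667, 1.27, -0.502]
wrist_force: [-16.4, 6.6, -3.5]
width: 0.137
grip_force: 89.3
```

Run:
```python
from h import *
show(); s=bot.read_state(); R=Ro.from_rotvec(s["tcp_rot"]).as_matrix()
print("y",R[:,1]@(s["tool_pos"]-[.587,.0798,.1529])*1000,"force tool",R.T@s["wrist_force"],"vel",np.abs(s["joint_vel"]).max())
a,b=cams.read_camera("scene")["image"],cams.read_camera("top")["image"]
for n,i in(("s8",a),("t8",b)): cv2.imwrite(f"pics/{n}.png",i[:,:,::-1])
# tray link check vs s7, and coupler raised check
s7=cv2.imread("pics/s7.png")[:,:,::-1]
d=np.abs(a.astype(int)-s7).sum(2)>60
print("changed px tray link region",d[280:325,240:285].sum(),"tin",d[215:255,235:270].sum(),"hammer",d[220:320,145:205].sum(),"spanner",d[230:250,420:495].sum())
g=cv2.cvtColor(a,cv2.COLOR_RGB2GRAY)[215:305,340:450]
print("\n".join("".join(" .:-=+*#%@"[9-min(9,max(0,(int(v)-20)//14))] for v in r) for r in g[::2]))
```

```text
{'time': np.float64(21.8167), 'q': array([ 0.2294,  0.35  ,  1.481 , -0.2113,  1.6114,  0.9348]), 'tool_pos': array([0.6159, 0.0946, 0.2611]), 'wrist_force': array([-16.3724,   6.5597,  -3.5276]), 'grip_force': np.float64(89.253), 'width': np.float64(0.137)}
[[ 0.5867  0.7748 -0.2353]
 [ 0.7263 -0.6321 -0.2701]
 [-0.358  -0.0124 -0.9336]]
y 11.739993242822717 force tool [ -3.57906957 -16.78789932   5.37465022] vel 0.0022500650654034217
changed px tray link region 0 tin 0 hammer 0 spanner 1115
::::::-:::::::::::::::::::::::::::::::::::::::::::--::----=*%%@%%%%%%%*-:-+###################################
:::::-:::::::::::::::::::::::::::-:::::::::::::::::::::::-=#@%%@%%%%%%*=::+########%##########################
:::::::::::::::::::::::::::::::::::::::::::---:::::::::::-*%@@%@%%%%%%#=::+*######%%%#########################
::::::----::::::::::::::::::::::::::::::::::::::::::::::-=#@%%@%%%%%%%#+:-+*#######%%#########################
.:::::::::::::::::::::::::::::::::::::::::::::::::::::::-+#@@%%%%%%%%%#+:-=*######%%##########################
::..::::.::::::::::::::::::::::::::::::::::::::
[... 3692 characters left out ...]
+=+=+=++=+=========++=-::::::::-:-
:.:::-===------===+*##*##########%%%%%%%########%%%%@@%%%%%%##****#%%#******++=+====+=======+++***=---::::::::
::::::-=++=------=-=+*#############%%%%%%%##%%%%%@%@%%%%%%%%%%###%%%##*******+++=========+++*******+=----==++=
::::::::-====----=====+*#############%%%%%%%%%@%%%%%%%%%%%%%%%%%%##************++=======++***********+==++++**
:::::::::.:-===----===--=*#############%%%%%%@%%%@%@%%%%%%%%%%##**++********++***+=+=+++*****************+++++
:::::..:.:.::-+==----==---=+#############%%%%%%%%%%%%%%%%%#%#*+=++++++*****+=-=+++++*************************+
:::::::::::::::-++=-----==--=*################%%%%%%%%%%#%#*=-::-----=++++***+++**######**********************
```

Run:
```python
from h import *
f=lambda n:cv2.imread(f"pics/{n}.png").astype(int)
for a,b in(("top0","t8"),("top0","t7")):
    d=np.abs(f(a)-f(b)).sum(2)>60; print(a,b,"spanner",d[300:342,112:202].sum(),"hammer",d[150:265,448:548].sum(),"tin",d[255:290,392:430].sum())
s=bot.read_state(); print(s["time"],s["wrist_force"],s["tool_pos"],s["width"])
print(bot.finish_job())
```

```text
top0 t8 spanner 3345 hammer 402 tin 639
top0 t7 spanner 3655 hammer 10086 tin 1037
21.9167 [-15.84753332   7.15785233  -2.6586697 ] [0.61593946 0.0945837  0.26107632] 0.13352629982179795
the job is handed in; nothing more can be done
None
```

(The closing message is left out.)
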